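# Stage a filter cartridge, then free and hold the filter housing lid

## Task

Get the fume filter ready for a change: first lay the upright new cartridge on its side in the cradle, roughly centred so that both saddles carry it, and let go of it. Then, before touching the lever, tug the filter housing's lid up by its loop handle to learn if the catch has it; if it is caught, throw the lever to its other end and pull again. Lift the lid well open (at least 45 degrees) by its handle and finish while holding it there, without letting go; leave the foot pedal, the wood offcuts and the jar where they are.

Things in the scene. Friction and masses are not known exactly. Their poses are not given: they have to be found in the camera images.
- cartridge: New filter cartridge: loose smooth cylinder, 44 mm diameter, 160 mm long, white with black end caps, about 0.25 kg, standing upright on the table. Origin at the centre of its lower end, z along its axis. Either end may point either way in the cradle.
- cartridge_mid (a point): Middle of the cartridge, on its axis, 80 mm from either end.
- cradle: Fixed cradle: black base 150 x 80 x 12 mm with two aluminium V saddles, each 20 mm long, centred 50 mm either side of the middle (80 mm free between them). Origin at the centre of the underside, x along the axis of a part lying in it, z up. Saddle tops are 43 mm above the table and 64 mm apart across the outside.
- cradle_rest (a point): Where the middle of the cartridge is when it lies centred in the saddles: 48 mm above the table on the cradle's mid plane; axes as the cradle.
- housing: Fixed grey filter housing, 200 (x) x 280 (y) x 100 mm high with fan grilles in its front. Origin at the centre of its underside; -x is the front with the lid's handle, +x the back with the hinge, z up. The lid covers the y from -140 to +68 mm; a fixed deck at y from 70 to 140 mm carries the lever.
- lid_angle (a joint): Opening angle of the lid, rad: 0 shut, at most 1.35. It hinges at the back and its front edge rises. 0.4 kg with the handle; it always falls shut when let go (about 2 N at the handle holds it). If caught, it still lifts freely by 0.04 to 0.05 rad (11 to 13 mm at the handle) and then stops dead.
- lid_hinge (a point): Middle of the lid's hinge axis, which runs along the housing's y, 103 mm above the table, at housing x = 100, y = -36 mm; axes turn with the lid.
- lid: Lid, flat grey plate 205 x 208 x 6 mm, with its loop handle: dark round steel bar, 10 mm thick, 110 mm long along the housing's y, carried by two side arms, level in front of the lid; clear gap of 55 mm between bar and lid edge. Origin at the middle of the hinge axis (same point and axes as lid_hinge).
- grip (a point): Middle of the handle's bar, 265 mm from the hinge axis, at lid shut 65 mm in front of the housing's front face and 103 mm above the table; axes turn with the lid. A bar pinched from above can turn between the fingers while the lid swings.
- lever (a joint): Catch lever on the housing's deck, rad: 0 leaning to the front (housing -x), as at the start; 1.0 leaning to the back. It stays where it is left; about 1 N at its knob moves it. One end of its swing catches the lid and the other frees it, but which is which is unmarked and differs from run to run: only a tug at the lid tells. The catch has changed over when the lever is past 0.85 (back) or under 0.15 (front). Throw it only with the lid shut.
- lever_tip (a point): Centre of the lever's black ball knob, 26 mm diameter, 70 mm from the pivot.
- lever_pivot (a point): Pivot of the lever, on the deck, 122 mm above the table, at housing x = 0, y = 108 mm. At joint 0 the knob's centre stands 34 mm in front of the pivot, at 1.0 34 mm behind it, in both 61 mm above it (70 mm above at mid swing).
- pedal: Foot pedal 170 x 90 x 46 mm, loose, a bystander. Origin at the centre of its underside.
- offcuts: Two glued wood offcuts, 80 x 140 x 14 mm, loose, a bystander. Origin at the centre of the underside.
- jar: Grey jar, 60 mm diameter, 75 mm high, loose, a bystander. Origin at the centre of its underside.
Mind the look-alikes: they are no part of the job. Of the things like the cartridge, leave any that is orange; of the rest the smaller one is meant.

How it is judged (in metres and radians):
On the way, in this order (a step that is already met when the one before it is completed fails the run):
1. the cartridge lies on its side in both saddles of the cradle, released (x of cartridge_mid in the frame of cradle_rest between -0.025 and 0.025 m and y of cartridge_mid in the frame of cradle_rest between -0.008 and 0.008 m and z of cartridge_mid in the frame of cradle_rest between -0.008 and 0.008 m and angle between the z axis of cartridge and the x axis of cradle, either way round below 0.12 rad and contact force between the fingers and cartridge below 0.1 N and linear speed of cartridge below 0.03 m/s), for 0.3 s.
2. the lid is tugged up by its handle while the lever is still as found (value of joint lid_angle above 0.02 rad and value of joint lever below 0.15 rad and contact force between the fingers and lid above 0.3 N and distance between the grasp point and grip below 0.06 m), for 0.1 s.
At the end, for the whole second after the job is handed in: Lid held still (under 0.08 rad/s) by its handle in the fingers (over 0.3 N, grasp point within 60 mm of its middle), open 0.70 rad (40 degrees) or more; cartridge at rest, untouched in the cradle: middle within 25 mm along, 8 mm across and in height of the rest point, axis within 0.12 rad (all of step 1 and value of joint lid_angle between 0.7 and 1.36 rad and velocity of joint lid_angle between -0.08 and 0.08 rad/s and contact force between the fingers and lid above 0.3 N and distance between the grasp point and grip below 0.06 m); the arm keeps its last pose, push and grip.
It fails at once if the pedal is shoved away (moved over 30 mm) (distance of pedal from where it was at the start of the episode above 0.03 m).
It fails at once if the offcuts is shoved away (moved over 30 mm) (distance of offcuts from where it was at the start of the episode above 0.03 m).
It fails at once if the jar is shoved away (moved over 30 mm) (distance of jar from where it was at the start of the episode above 0.03 m).
It also fails if it takes over 72 s, if anything falls off the work surface, if the arm or the gripper's body presses on something with over 40 N, if the wrist force passes 120 N, or if a joint passes its speed limit or range.

## Robot

A 6-joint arm with a two-finger parallel gripper is mounted at the origin on the work surface. World frame = base frame: x ahead of the robot, y to its left, z up, the work surface at z = 0. Lengths are in m, angles in degrees, forces in N, time in s.
With the tool pointing down it reaches from about 0.375 to 0.9 m from the base axis. Payload 3.1 kg.
Tool frame: the origin (TCP) lies on the centre line of the jaws, within the pads' length; the fingertips stand 25 mm ahead of it and the grasp point (between the pads) lies 6 mm ahead of it; y points along the fingers, x is the direction in which the jaws open and shut, and the axes are right-handed (so a half turn about y gives the same grasp; the last joint's range is limited). The gripper opens to 87 mm and grips with 3 to 60 N. Pads are 19 mm wide; open, the fingers measure 117 mm over their backs; the gripper's body (75 mm by 190 mm) begins 51 mm behind the grasp point.
Start: joints at [57.267, 30.224, 82.088, -0, 67.689, -10.227], TCP at [0.239, 0.577, 0.248] pointing down, gripper open.
Joint ranges: [-176.69, 176.69], [-43.24, 126.21], [12.49, 139.97], [-82, 262], [0, 151.66], [-163.58, 163.58]. Speed limits (degrees/s): [159.86, 159.86, 180, 180, 180, 180].

## Interface

Orientations are given as a 3x3 rotation matrix whose columns are the frame's x, y, z axes.
In Python, from rig import * gives the robot as it stands.
- The arm moves only by the tool play_rows, never from a script. Its argument "commands" is a list of rows, each a list of 2 entries, a list of its own where there are three numbers: the shift along the world's x, y, z in m, then the turn, a rotation vector about the world's x, y, z in rad. A call has 1 to 10 rows; each row is the pose to reach, as a shift and turn from the pose commanded when the call began; what a row does not reach only later rows make up. A row lasts 1/8 s, in which the tool goes at most 62.5 mm and 10.7 degrees, less where a joint would pass 70% of its speed; a pose out of reach is approached as far as the arm can. A call with a gripper value outside its range is refused whole. "gripper" is the finger opening in m, from 0 to 0.087, set as the call begins (left out, the last holds). The fingers move at their own pace and stop on an object; the grip force is fixed at half the most. Time passes only in rows, so rows that repeat a pose let the fingers close. It gives the time, the measured TCP pose, the force and the opening at its end, in the units of the state.
- read_state(): the state, without advancing time (a new reading comes with each control period).
- capture(name): name is "scene" or "top"; returns a dict with "frame" (420x560x3 uint8, red, green, blue), "depth" (420x560 float32, m along the optical axis (not along the pixel's ray), 0 where there is no reading), "mtx" (3x3 intrinsics, pixels), "dist_coeffs" ([k1, k2, p1, p2, k3] as OpenCV has them; the pictures are not rectified), "cam_to_world" (4x4, takes a point from camera to world coordinates). Camera axes: x right, y down, z forward; pixel columns grow to the right and rows downward; lengths in m; the calibration is good to about 2 mm. A picture is of the moment at which its call begins.
- hand_in(): hands the job in, once; it reports no verdict.
The state is a dict: "time_s": time; "joint_positions": joint angles; "qvel": joint speeds; "tau": joint torques, N m; "position": TCP position; "tcp_rot": TCP orientation; "force": force on the tool from outside, world axes, zero at the start; "moment": the same for the moment, N m; "opening": opening from 0.0 (shut) to 1.0 (fully open).
Only numpy, scipy, OpenCV 4.12 (cv2) and the standard library are available. Lean on these libraries where they do the work, as an engineer would, in place of code of your own. Each camera call takes 0.05 s, during which the arm holds its last target. There are 200 camera calls.

## Working session

There is one attempt and no reset: what is moved stays moved. The work goes in short steps, Python scripts to look and compute and a tool call to move; the robot and the scene stay as the last step left them, time stands still between calls to the robot, and variables do not carry over. Pictures are saved under pics/ and viewed, about 8 in all and at most 12, crops included, and the job is handed in when it is done.

Besides the shell and the picture viewer there is one more tool, called after "Request:" as name([rows], argument=value, ...), one row to a line, values as JSON. play_rows: Moves the arm, as the interface text tells. Its arguments: {"type":"object","properties":{"commands":{"type":"array"},"gripper":{"type":"number"}},"required":["commands"]}

```bash
ls; mkdir -p pics
cat > h.py <<'E'
from rig import *
import numpy as np, cv2
def cloud(c):
    # world xyz per pixel from depth
    h,w=c["depth"].shape
    u,v=np.meshgrid(np.arange(w),np.arange(h))
    p=cv2.undistortPoints(np.stack([u,v],-1).reshape(-1,1,2).astype(np.float32),c["mtx"],np.array(c["dist_coeffs"])).reshape(h,w,2)
    d=c["depth"]
    P=np.dstack([p[...,0]*d,p[...,1]*d,d])
    T=np.array(c["cam_to_world"])
    W=P@T[:3,:3].T+T[:3,3]; W[d<=0]=np.nan
    return W
def snap(name,f):
    c=capture(name); cv2.imwrite("pics/"+f,c["frame"][...,::-1]); return c,cloud(c)
E
python3 - <<'E'
from h import *
a,A=snap("scene","s0.png"); b,B=snap("top","t0.png")
np.savez("c0.npz",sf=a["frame"],A=A,tf=b["frame"],B=B)
for c in(a,b): print(np.round(c["cam_to_world"],3).tolist(), np.isfinite(cloud(c)).mean())
s=read_state();print(s["position"],np.round(s["tcp_rot"],3),s["force"],s["opening"])
im=np.hstack([a["frame"],b["frame"]])
cv2.imwrite("pics/both0.png",cv2.resize(im,(800,300))[...,::-1])
E
```

```text
pics
[[0.887, 0.333, -0.32, 0.982], [0.462, -0.644, 0.61, -0.827], [-0.002, -0.689, -0.725, 1.062], [0.0, 0.0, 0.0, 1.0]] 0.9959311224489796
[[0.025, -0.992, 0.124, 0.421], [-1.0, -0.024, 0.002, -0.038], [0.001, -0.124, -0.992, 1.326], [0.0, 0.0, 0.0, 1.0]] 0.9961139455782313
[0.23885707 0.57689431 0.24665597] [[ 0.383 -0.001 -0.924]
 [ 0.924 -0.002  0.383]
 [-0.002 -1.     0.   ]] [-0.43793434  0.27209514 -1.2035052 ] 1.0019103579348982
```

View pics/s0.png

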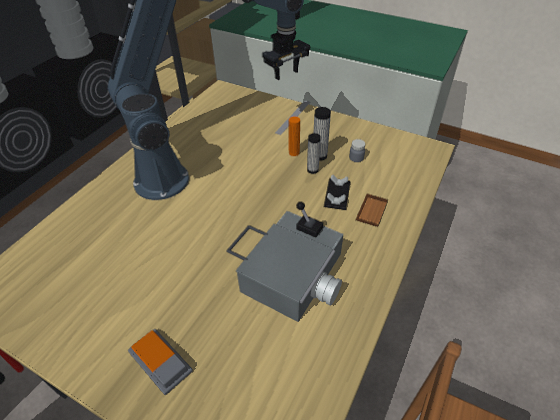

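View pics/t0.png

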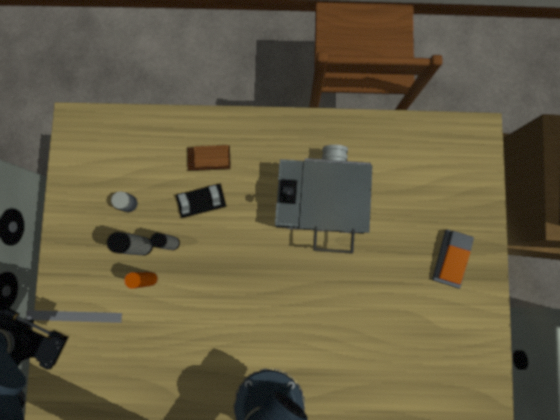

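Scene view: small white cartridge at (314,153), bigger look-alike at (322,130), orange at (294,136), cradle (338,193), handle (245,243), knob (301,206). Top view: cartridge cap (160,241), look-alike (120,243), cradle (200,200), housing (323,196), handle bar around (335,250).

Run:
```python
from h import *
z=np.load("c0.npz");A,B,sf,tf=z["A"],z["B"],z["sf"],z["tf"]
print("table z",[np.nanmedian(X[(np.abs(X[...,2])<.02)][:,2]) for X in(A,B)])
def rep(n,X,m):
    P=X[m]; 
    if len(P)<4: print(n,len(P));return
    r=cv2.minAreaRect((P[:,:2]*1000).astype(np.float32))
    print(n,len(P),"med",np.round(np.median(P,0),4),"rect",np.round(r[0],1),np.round(r[1],1),round(r[2],1),"z",np.round(np.percentile(P[:,2],[2,50,98]),3))
def reg(X,x0,x1,y0,y1,z0,z1): return (X[...,0]>x0)&(X[...,0]<x1)&(X[...,1]>y0)&(X[...,1]<y1)&(X[...,2]>z0)&(X[...,2]<z1)
def win(u0,u1,v0,v1):
    m=np.zeros((420,560),bool);m[v0:v1,u0:u1]=1;return m
# objects: connected comps in top by height
m=((B[...,2]>.006)&(B[...,2]<.3)&(B[...,0]<.9)&(B[...,0]>.2)&(np.abs(B[...,1])<.75)).astype(np.uint8)
n,l,s,c=cv2.connectedComponentsWithStats(m)
for i in range(1,n):
    if s[i,4]>60: rep(("comp",c[i].round()),B,l==i)
for n_,X in(("A",A),("B",B)):
    np.set_printoptions(suppress=True)
    rep(n_+" lid top",X,reg(X,.3,1,-.4,.2,.095,.112))
w=win(140,185,228,255); rep("B cart hi",B,w&(B[...,2]>.15)&(B[...,2]<.17))
w=win(300,330,130,178); rep("A cart hi",A,w&(A[...,2]>.153)&(A[...,2]<.166))
w=win(165,240,175,225); rep("B crad base",B,w&(B[...,2]>.006)&(B[...,2]<.016)); rep("B saddles",B,w&(B[...,2]>.02))
g=w&(tf.mean(2)<70)&(B[...,2]>.005);rep("B cradle dark+",B,w&(B[...,2]>.005))
w=win(320,356,172,216); rep("A crad",A,w&(A[...,2]>.006)); rep("A sad",A,w&(A[...,2]>.02))
w=win(280,365,226,258); rep("B handle",B,w&(B[...,2]>.09)&(B[...,2]<.12))
w=win(222,270,222,262); rep("A handle",A,w&(A[...,2]>.09)&(A[...,2]<.12))
w=win(294,316,198,222); rep("A knob",A,w&(A[...,2]>.172)&(A[...,2]<.2))
w=win(270,310,175,210); rep("B knob",B,w&(B[...,2]>.172)&(B[...,2]<.21))
```

```text
table z [np.float64(-0.00038241861722254633), np.float64(0.0003362587069977163)]
('comp', array([208., 157.])) 1015 med [0.7673 0.2199 0.0135] rect [767.5 221.8] [ 80.9 141.4] 5.2 z [0.007 0.014 0.02 ]
('comp', array([325., 195.])) 7242 med [ 0.6358 -0.1557  0.1056] rect [ 645.9 -157.7] [305.8 354.7] 87.4 z [0.061 0.106 0.13 ]
('comp', array([200., 200.])) 1162 med [0.6249 0.2391 0.0136] rect [627.6 238.4] [ 85.1 154.3] 17.2 z [0.007 0.014 0.043]
('comp', array([124., 201.])) 401 med [0.6087 0.4612 0.0733] rect [614.5 476.8] [69.6 58.8] 63.7 z [0.011 0.073 0.08 ]
('comp', array([453., 258.])) 1613 med [ 0.4595 -0.5567  0.0399] rect [ 462.6 -567.6] [ 96.4 176.8] 72.3 z [0.01 0.04 0.05]
('comp', array([140., 243.])) 1247 med [0.478  0.3901 0.1604] rect [477.7 373.6] [147.   65.9] 88.4 z [0.015 0.16  0.216]
('comp', array([140., 279.])) 448 med [0.3736 0.3739 0.1493] rect [373.1 384.1] [44.4 44.2] 16.2 z [0.012 0.149 0.165]
A lid top 5484 med [ 0.6399 -0.1783  0.1057] rect [ 607.4 -148.8] [284.1 280.7] 87.3 z [0.098 0.106 0.11 ]
B lid top 6220 med [ 0.6308 -0.1605  0.1056] rect [ 628.2 
[... 451 characters left out ...]
radle dark+ 1315 med [0.6251 0.2387 0.0131] rect [627.7 235.4] [160.5 239.9] 2.4 z [0.005 0.013 0.043]
A crad 666 med [0.6276 0.2335 0.0136] rect [617.7 250.3] [111.1 203.8] 26.8 z [0.007 0.014 0.042]
A sad 185 med [0.6258 0.2009 0.0313] rect [623.7 237.7] [ 62.  129.3] 16.0 z [0.021 0.031 0.044]
B handle 531 med [ 0.5303 -0.1887  0.1065] rect [ 504.  -171.8] [ 80.3 194.7] 1.2 z [0.101 0.107 0.112]
A handle 700 med [ 0.5416 -0.193   0.1064] rect [ 508.5 -184.8] [126.7 140. ] 29.3 z [0.102 0.106 0.111]
A knob 65 med [ 0.6117 -0.0457  0.1894] rect [609.9 -42.6] [23.2 22.7] 8.0 z [0.173 0.189 0.198]
B knob 69 med [ 0.6087 -0.0387  0.1928] rect [610.1 -38.7] [23.7 22.2] 1.4 z [0.184 0.193 0.198]
```

Request:
play_rows([
  [[0,0,0.06],[0,0,-0.15]],
  [[0,0,0.12],[0,0,-0.3]],
  [[0.03,-0.05,0.15],[0,0,-0.48]],
  [[0.06,-0.1,0.15],[0,0,-0.66]],
  [[0.09,-0.15,0.15],[0,0,-0.84]],
  [[0.12,-0.2,0.15],[0,0,-1.0]],
  [[0.14,-0.25,0.15],[0,0,-1.15]],
  [[0.16,-0.3,0.15],[0,0,-1.3]],
  [[0.18,-0.35,0.15],[0,0,-1.44]],
  [[0.2,-0.4,0.15],[0,0,-1.44]],
])

```text
time_s: 1.35
position: [0.4393, 0.1757, 0.3973]
tcp_rot: [[0.966, -0.0, 0.26], [-0.26, -0.0, 0.966], [-0.0, -1.0, -0.0]]
force: [0.6, 0.4, -0.2]
opening: 0.999
```

```bash
cat > st.py <<'E'
from h import *
np.set_printoptions(suppress=True,precision=4)
s=read_state()
for k in ("time_s","joint_positions","position","force","opening"): print(k,np.round(s[k],4))
print(np.round(s["tcp_rot"],3))
E
cat > rv.py <<'E'
import sys
from h import *
from scipy.spatial.transform import Rotation as R
# usage: az of closing axis x, az of f, depression of f below horizontal (deg)
s=read_state();R0=np.array(s["tcp_rot"])
xa,fa,dep=[np.radians(float(v)) for v in sys.argv[1:4]]
x=np.array([np.cos(xa),np.sin(xa),0]);f=np.array([np.cos(fa)*np.cos(dep),np.sin(fa)*np.cos(dep),-np.sin(dep)])
T=np.column_stack([x,f,np.cross(x,f)])
r=R.from_matrix(T@R0.T).as_rotvec()
print("rotvec",np.round(r,3),"deg",round(np.degrees(np.linalg.norm(r)),1)); g=np.array(s["position"])+.006*R0[:,1]
print("grasp pt",np.round(g,4),"tcp",np.round(s["position"],4))
if len(sys.argv)>4:
    t=np.array([float(v) for v in sys.argv[4:7]])  # target grasp point
    print("shift",np.round(t-.006*f-np.array(s["position"]),4))
E
python3 st.py; python3 rv.py -15 75 15 .454 .196 .12
python3 - <<'E'
from h import *
z=np.load("c0.npz");B=z["B"]
m=(B[...,2]>.205)&(B[...,2]<.23)&(B[...,1]<.5)&(B[...,1]>.3); P=B[m]; print(len(P),P.min(0),P.max(0))
m=(B[...,2]>.155)&(B[...,2]<.175)&(B[...,0]<.42)&(B[...,0]>.3)&(B[...,1]>.3)&(B[...,1]<.45); P=B[m]; print(len(P),P.min(0),P.max(0))
E
```

```text
time_s 1.35
joint_positions [ 8.2286  9.0544 90.4335  0.0024 80.532  23.2843]
position [0.4393 0.1757 0.3973]
force [ 0.6006  0.4491 -0.1816]
opening 0.9986
[[ 0.966 -0.     0.26 ]
 [-0.26  -0.     0.966]
 [-0.    -1.    -0.   ]]
rotvec [ 1.264e+00 -3.400e-01  1.000e-03] deg 75.0
grasp pt [0.4393 0.1757 0.3913] tcp [0.4393 0.1757 0.3973]
shift [ 0.0132  0.0147 -0.2758]
397 [0.44804454 0.38471331 0.20506771] [0.50499667 0.44298211 0.21958624]
213 [0.3510292  0.36267626 0.15510448] [0.39523543 0.40704809 0.1682495 ]
```

Request:
play_rows([
  [[0,0,0],[0.16,-0.043,0]],
  [[0,0,0],[0.32,-0.086,0]],
  [[0,0,0],[0.48,-0.129,0]],
  [[0,0,0],[0.64,-0.172,0]],
  [[0,0,0],[0.8,-0.215,0]],
  [[0,0,0],[0.96,-0.258,0]],
  [[0,0,0],[1.12,-0.301,0]],
  [[0,0,0],[1.264,-0.34,0]],
  [[0,0,0],[1.264,-0.34,0]],
], gripper=0.07)

```text
time_s: 2.48
position: [0.4393, 0.1766, 0.3959]
tcp_rot: [[0.965, 0.251, 0.073], [-0.262, 0.933, 0.248], [-0.006, -0.259, 0.966]]
force: [0.9, 0.4, -0.3]
opening: 0.805
```

```bash
python3 st.py; python3 rv.py -15 75 15 .454 .196 .1
```

```text
time_s 2.475
joint_positions [-30.0258  17.8615 119.4768  68.9684  88.7663 -48.7346]
position [0.4393 0.1766 0.3959]
force [ 0.8911  0.3533 -0.2704]
opening 0.8047
[[ 0.965  0.251  0.073]
 [-0.262  0.933  0.248]
 [-0.006 -0.259  0.966]]
rotvec [-0.001 -0.006  0.003] deg 0.4
grasp pt [0.4408 0.1822 0.3943] tcp [0.4393 0.1766 0.3959]
shift [ 0.0132  0.0138 -0.2943]
```

Request:
play_rows([
  [[0.002,0.002,-0.05],[0,0,0]],
  [[0.005,0.005,-0.1],[0,0,0]],
  [[0.008,0.008,-0.15],[0,0,0]],
  [[0.01,0.01,-0.2],[0,0,0]],
  [[0.013,0.012,-0.25],[0,0,0]],
  [[0.013,0.014,-0.29],[0,0,0]],
  [[0.013,0.014,-0.294],[0,0,0]],
  [[0.013,0.014,-0.294],[0,0,0]],
])

```text
time_s: 3.48
position: [0.4525, 0.1916, 0.1047]
tcp_rot: [[0.966, 0.25, 0.065], [-0.258, 0.933, 0.25], [0.002, -0.259, 0.966]]
force: [0.5, -0.2, -0.2]
opening: 0.809
```

```bash
python3 st.py; python3 rv.py -15 75 15 .4875 .3215 .095
python3 - <<'E'
from h import *
a,A=snap("scene","s1.png"); b,B=snap("top","t1.png")
im=np.hstack([cv2.resize(a["frame"][80:290,180:420],None,fx=2,fy=2)[:,:480],cv2.resize(b["frame"][150:350,60:220],None,fx=2,fy=2,)[:420].copy() if 0 else cv2.resize(b["frame"][150:360,60:220],None,fx=2,fy=2)])
cv2.imwrite("pics/c1.png",im[...,::-1])
E
```

```text
time_s 3.475
joint_positions [-26.9789  60.932  123.112   79.1165  74.2077 -94.2389]
position [0.4525 0.1916 0.1047]
force [ 0.5245 -0.2278 -0.1758]
opening 0.8094
[[ 0.966  0.25   0.065]
 [-0.258  0.933  0.25 ]
 [ 0.002 -0.259  0.966]]
rotvec [ 0.     0.002 -0.001] deg 0.1
grasp pt [0.454  0.1972 0.1031] tcp [0.4525 0.1916 0.1047]
shift [ 0.0335  0.1243 -0.0081]
```

View pics/c1.png

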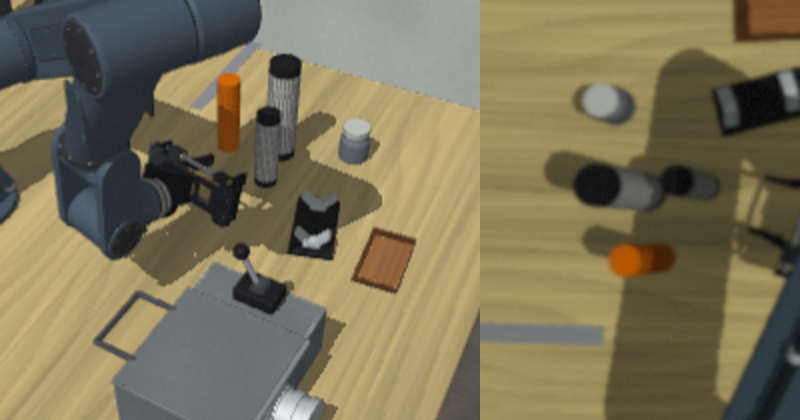

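The gripper lies near-horizontal and points at the small cartridge, clear of everything; fingers straddle it. Advance.

Request:
play_rows([
  [[0.008,0.03,-0.002],[0,0,0]],
  [[0.016,0.06,-0.004],[0,0,0]],
  [[0.022,0.082,-0.006],[0,0,0]],
  [[0.027,0.1,-0.008],[0,0,0]],
  [[0.031,0.115,-0.008],[0,0,0]],
  [[0.0335,0.124,-0.008],[0,0,0]],
  [[0.0335,0.124,-0.008],[0,0,0]],
  [[0.0335,0.124,-0.008],[0,0,0]],
])

```text
time_s: 4.58
position: [0.4859, 0.315, 0.0961]
tcp_rot: [[0.966, 0.252, 0.066], [-0.26, 0.933, 0.25], [0.001, -0.259, 0.966]]
force: [-0.3, -0.4, -0.0]
opening: 0.804
```

Request:
play_rows([
  [[0,0,0],[0,0,0]],
  [[0,0,0],[0,0,0]],
  [[0,0,0],[0,0,0]],
  [[0,0,0],[0,0,0]],
  [[0,0,0],[0,0,0]],
  [[0,0,0],[0,0,0]],
], gripper=0.03)

```text
time_s: 5.32
position: [0.4856, 0.3154, 0.0954]
tcp_rot: [[0.966, 0.251, 0.067], [-0.259, 0.933, 0.25], [0.001, -0.259, 0.966]]
force: [-0.7, -0.1, -0.5]
opening: 0.497
```

Request:
play_rows([
  [[0,0,0.02],[0,0,0]],
  [[0,0,0.05],[0,0,0]],
  [[0,0,0.1],[0,0,0]],
  [[0,0,0.15],[0,0,0]],
  [[0,0,0.2],[0,0,0]],
  [[0.02,-0.03,0.23],[0,0,0]],
  [[0.04,-0.05,0.23],[0,0,0]],
  [[0.06,-0.07,0.23],[0,0,0]],
  [[0.06,-0.07,0.23],[0,0,0]],
])

```text
time_s: 6.45
position: [0.5474, 0.2437, 0.3248]
tcp_rot: [[0.965, 0.254, 0.066], [-0.262, 0.931, 0.253], [0.002, -0.261, 0.965]]
force: [-0.5, 0.7, -2.2]
opening: 0.492
```

```bash
python3 st.py; python3 rv.py -15 75 105; python3 rv.py 16.5 106.5 105 .623 .2517 .12
```

```text
time_s 6.45
joint_positions [-15.5759  31.5717 109.767   80.147   78.4457 -50.5217]
position [0.5474 0.2437 0.3248]
force [-0.4528  0.6799 -2.1573]
opening 0.4924
[[ 0.965  0.254  0.066]
 [-0.262  0.931  0.253]
 [ 0.002 -0.261  0.965]]
rotvec [-1.514e+00  4.100e-01  1.000e-03] deg 89.9
grasp pt [0.5489 0.2493 0.3232] tcp [0.5474 0.2437 0.3248]
rotvec [-1.585 -0.016  0.432] deg 94.1
grasp pt [0.5489 0.2493 0.3232] tcp [0.5474 0.2437 0.3248]
shift [ 0.0752  0.0095 -0.199 ]
```

Request:
play_rows([
  [[0.008,0,0],[-0.16,0,0.043]],
  [[0.016,0,0],[-0.32,0,0.086]],
  [[0.024,0,0],[-0.48,0,0.13]],
  [[0.032,0,0],[-0.64,0,0.173]],
  [[0.04,0.002,0],[-0.8,-0.01,0.216]],
  [[0.048,0.004,0],[-0.96,-0.01,0.26]],
  [[0.056,0.006,0],[-1.12,-0.012,0.303]],
  [[0.064,0.008,0],[-1.28,-0.013,0.346]],
  [[0.07,0.01,0],[-1.44,-0.015,0.39]],
  [[0.075,0.01,0],[-1.585,-0.016,0.432]],
])

```text
time_s: 7.7
position: [0.6185, 0.2562, 0.324]
tcp_rot: [[0.959, 0.065, -0.277], [0.285, -0.252, 0.925], [-0.009, -0.965, -0.26]]
force: [0.1, 0.0, -2.8]
opening: 0.5
```

Request:
play_rows([
  [[0,0,-0.05],[0,0,0]],
  [[0,0,-0.1],[0,0,0]],
  [[0,0,-0.15],[0,0,0]],
  [[0,0,-0.19],[0,0,0]],
  [[0,0,-0.2],[0,0,0]],
  [[0,0,-0.2],[0,0,0]],
  [[0,0,-0.2],[0,0,0]],
])

```text
time_s: 8.57
position: [0.6218, 0.2559, 0.1276]
tcp_rot: [[0.959, 0.073, -0.273], [0.283, -0.246, 0.927], [0.001, -0.966, -0.257]]
force: [0.1, -0.5, -3.3]
opening: 0.498
```

```bash
python3 st.py; python3 rv.py 16.5 106.5 105 .623 .2517 .055
python3 - <<'E'
from h import *
a,A=snap("scene","s2.png"); b,B=snap("top","t2.png")
im=np.hstack([cv2.resize(a["frame"][130:240,270:390],None,fx=3.5,fy=3.5),cv2.resize(b["frame"][150:260,150:250],None,fx=3.5,fy=3.5)])
cv2.imwrite("pics/c2.png",im[:,:800,::-1]); print(im.shape)
E
```

```text
time_s 8.575
joint_positions [ 19.0424  43.1958  78.7692 -17.2562  59.8527  11.5836]
position [0.6218 0.2559 0.1276]
force [ 0.0902 -0.4948 -3.3021]
opening 0.4984
[[ 0.959  0.073 -0.273]
 [ 0.283 -0.246  0.927]
 [ 0.001 -0.966 -0.257]]
rotvec [-0.002  0.     0.001] deg 0.2
grasp pt [0.6222 0.2545 0.1218] tcp [0.6218 0.2559 0.1276]
shift [ 0.0008 -0.0027 -0.0668]
(385, 770, 3)
```

View pics/c2.png

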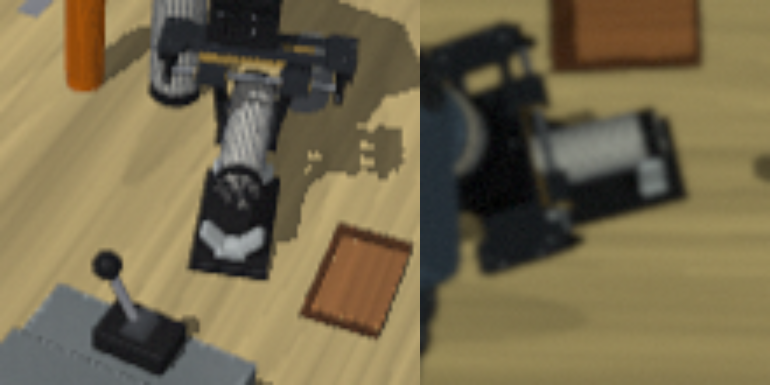

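The cartridge is held horizontally above the cradle, roughly aligned with it. Check its tilt and end position.

Run:
```python
from h import *
np.set_printoptions(suppress=True,precision=4)
for n in("scene","top"):
    c=capture(n);W=cloud(c);f=c["frame"].astype(int)
    o=np.array([.6265,.2385,0]);e=np.array([-.284,.959,0]);q=np.array([.959,.284,0])
    D=W-o;t=D@e;l=D@q;z=W[...,2]
    m=(t>-.12)&(t<-.0)&(abs(l)<.04)&(z>.08)&(z<.16)
    P=np.c_[t[m],l[m],z[m]]
    print(n,len(P),"t min",np.percentile(P[:,0],1))
    for a in np.arange(-.08,0,.02):
        k=P[(P[:,0]>a)&(P[:,0]<a+.02)]
        if len(k)>5: print(round(a+.01,3),len(k),"ztop",np.percentile(k[:,2],97).round(4),"l",np.percentile(k[:,1],[2,50,98]).round(4))
```

```text
scene 299 t min -0.08056773456979506
-0.07 143 ztop 0.1433 l [-0.0217 -0.0008  0.0195]
-0.05 51 ztop 0.1445 l [-0.023  -0.0002  0.0181]
-0.03 53 ztop 0.1442 l [-0.0215  0.0009  0.0206]
-0.01 47 ztop 0.1454 l [-0.0214 -0.0004  0.0211]
top 423 t min -0.07622632230803048
-0.07 104 ztop 0.1449 l [-0.0214 -0.003   0.0213]
-0.05 106 ztop 0.1454 l [-0.0215 -0.0052  0.0197]
-0.03 106 ztop 0.1453 l [-0.0211 -0.0038  0.0219]
-0.01 107 ztop 0.1456 l [-0.0212 -0.0033  0.0214]
```

Request:
play_rows([
  [[0,0,-0.03],[0,0,0]],
  [[0,0,-0.05],[0,0,0]],
  [[0,0,-0.06],[0,0,0]],
  [[0,0,-0.066],[0,0,0]],
  [[0,0,-0.07],[0,0,0]],
  [[0,0,-0.071],[0,0,0]],
  [[0,0,-0.071],[0,0,0]],
])

```text
time_s: 9.65
position: [0.6209, 0.2554, 0.0552]
tcp_rot: [[0.959, 0.071, -0.273], [0.282, -0.247, 0.927], [-0.002, -0.966, -0.257]]
force: [-1.0, 0.2, -1.5]
opening: 0.498
```

Request:
play_rows([
  [[0,0,-0.001],[0,0,0]],
  [[0,0,-0.002],[0,0,0]],
  [[0,0,-0.002],[0,0,0]],
])

```text
time_s: 10.02
position: [0.6209, 0.2554, 0.0551]
tcp_rot: [[0.959, 0.071, -0.273], [0.282, -0.248, 0.927], [-0.002, -0.966, -0.258]]
force: [-3.9, 0.6, 9.3]
opening: 0.5
```

Seated on the saddles. Release and back off along the fingers.

Request:
play_rows([
  [[0,0,0],[0,0,0]],
  [[0,0,0],[0,0,0]],
  [[0,0,0.001],[0,0,0]],
  [[0,0,0.001],[0,0,0]],
  [[0,0,0.001],[0,0,0]],
], gripper=0.075)

```text
time_s: 10.65
position: [0.6207, 0.2554, 0.0534]
tcp_rot: [[0.959, 0.07, -0.274], [0.282, -0.247, 0.927], [-0.003, -0.966, -0.257]]
force: [0.2, -0.7, 0.3]
opening: 0.852
```

Request:
play_rows([
  [[-0.001,0.005,0.02],[0,0,0]],
  [[-0.003,0.012,0.05],[0,0,0]],
  [[-0.007,0.025,0.1],[0,0,0]],
  [[-0.01,0.035,0.15],[0,0,0]],
  [[-0.02,0.03,0.2],[0,0,0]],
  [[-0.06,0.0,0.23],[0,0,0]],
  [[-0.1,-0.05,0.23],[0,0,0]],
  [[-0.12,-0.1,0.23],[0,0,0]],
  [[-0.13,-0.15,0.23],[0,0,0]],
  [[-0.13,-0.2,0.23],[0,0,0]],
])

```text
time_s: 11.9
position: [0.4897, 0.0545, 0.2853]
tcp_rot: [[0.959, 0.072, -0.274], [0.284, -0.247, 0.927], [-0.001, -0.966, -0.257]]
force: [0.5, 0.6, -0.8]
opening: 0.86
```

```bash
python3 - <<'E'
from h import *
np.set_printoptions(suppress=True,precision=4)
a,A=snap("scene","s3.png"); b,B=snap("top","t3.png")
for n,W in(("scene",A),("top",B)):
    o=np.array([.6265,.2385,0]);e=np.array([-.284,.959,0]);q=np.array([.959,.284,0])
    D=W-o;t=D@e;l=D@q;z=W[...,2]
    m=(abs(t)<.12)&(abs(l)<.03)&(z>.046)&(z<.09)
    P=np.c_[t[m],l[m],z[m]]
    print(n,len(P),"t",np.percentile(P[:,0],[1,99]))
    for a0 in np.arange(-.08,.08,.04):
        k=P[(P[:,0]>a0)&(P[:,0]<a0+.04)]
        if len(k)>5: print(round(a0+.02,3),len(k),"ztop",np.percentile(k[:,2],97).round(4),"l",np.percentile(k[:,1],[2,50,98]).round(4))
# handle bar, all arms
for n,W in(("scene",A),("top",B)):
    z=W[...,2]; m=(W[...,0]>.44)&(W[...,0]<.60)&(W[...,1]<-.05)&(W[...,1]>-.35)&(z>.097)&(z<.112)
    P=W[m]
    bins=np.arange(.44,.6,.005)
    for x in bins:
        k=P[(P[:,0]>=x)&(P[:,0]<x+.005)]
        if len(k): print(n,round(x,3),len(k),k[:,1].min().round(4),k[:,1].max().round(4))
E
python3 st.py
```

```text
scene 423 t [-0.0798  0.0831]
-0.06 138 ztop 0.0723 l [-0.0241 -0.0023  0.0181]
-0.02 96 ztop 0.0718 l [-0.0233 -0.0018  0.0193]
0.02 89 ztop 0.0722 l [-0.0233 -0.001   0.0196]
0.06 87 ztop 0.0727 l [-0.023  -0.0004  0.0197]
top 768 t [-0.0759  0.083 ]
-0.06 183 ztop 0.0732 l [-0.0226 -0.0045  0.0199]
-0.02 186 ztop 0.0736 l [-0.0217 -0.0034  0.0204]
0.02 186 ztop 0.0736 l [-0.022  -0.0039  0.0205]
0.06 192 ztop 0.0735 l [-0.0222 -0.0045  0.0204]
scene 0.46 1 -0.2342 -0.2342
scene 0.465 31 -0.2374 -0.1245
scene 0.47 54 -0.2381 -0.1238
scene 0.475 32 -0.2381 -0.1195
scene 0.48 11 -0.2381 -0.1244
scene 0.485 8 -0.2379 -0.122
scene 0.49 11 -0.2387 -0.1197
scene 0.495 11 -0.2374 -0.1215
scene 0.5 9 -0.241 -0.125
scene 0.505 10 -0.2387 -0.1235
scene 0.51 11 -0.2393 -0.123
scene 0.515 11 -0.2404 -0.1223
scene 0.52 12 -0.2414 -0.1247
scene 0.525 26 -0.2842 -0.1235
scene 0.53 63 -0.2855 -0.0965
scene 0.535 93 -0.2851 -0.0747
scene 0.54 104 -0.2858 -0.0522
scene 0.545 102 -0.2855 -0.0516
scene 0.55 112 -0.2874 -0.0514
scene 0.555 103 -0.287 -0.0514
scene 0.56 101 -0.2866 -0.0519
scene 0.565 1
[... 544 characters left out ...]
op 0.52 11 -0.2355 -0.1208
top 0.525 16 -0.2804 -0.1208
top 0.53 72 -0.2834 -0.1205
top 0.535 115 -0.2839 -0.0761
top 0.54 130 -0.2835 -0.0525
top 0.545 125 -0.283 -0.0524
top 0.55 130 -0.2837 -0.0523
top 0.555 126 -0.2825 -0.0522
top 0.56 125 -0.2828 -0.052
top 0.565 130 -0.2827 -0.052
top 0.57 134 -0.2831 -0.0518
top 0.575 122 -0.2838 -0.0517
top 0.58 121 -0.2823 -0.0516
top 0.585 134 -0.2829 -0.0515
top 0.59 122 -0.2834 -0.0514
top 0.595 134 -0.2867 -0.0513
time_s 12.0
joint_positions [  1.3024  17.3779  99.5572 -16.7576  60.2985  -6.8418]
position [0.4903 0.0519 0.2853]
force [-0.2912  0.3155  0.0626]
opening 0.8577
[[ 0.961  0.071 -0.269]
 [ 0.278 -0.249  0.928]
 [-0.001 -0.966 -0.259]]
```

View pics/s3.png

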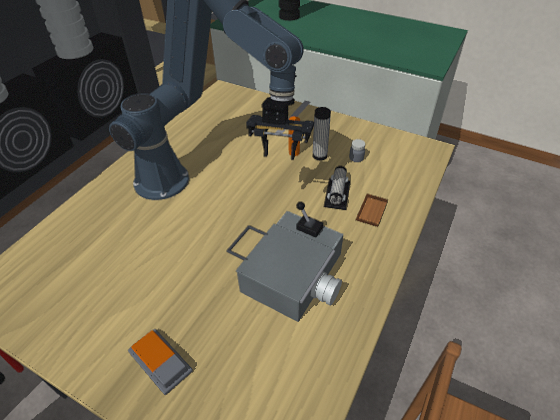

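The cartridge lies in both saddles (scene (338,188)): height about 50 mm, centred within ~3 mm, neighbours untouched. Now to the handle.

```bash
python3 rv.py -3 87 90 .4715 -.178 .17
```

```text
rotvec [ 0.261  0.029 -0.332] deg 24.3
grasp pt [0.4907 0.0504 0.2795] tcp [0.4903 0.0519 0.2853]
shift [-0.0188 -0.2299 -0.1093]
```

Request:
play_rows([
  [[-0.005,-0.04,0],[0.065,0.007,-0.08]],
  [[-0.01,-0.09,0],[0.13,0.014,-0.16]],
  [[-0.015,-0.14,0],[0.195,0.021,-0.25]],
  [[-0.019,-0.19,-0.02],[0.261,0.029,-0.332]],
  [[-0.019,-0.23,-0.05],[0.261,0.029,-0.332]],
  [[-0.019,-0.23,-0.09],[0.261,0.029,-0.332]],
  [[-0.019,-0.23,-0.11],[0.261,0.029,-0.332]],
  [[-0.019,-0.23,-0.11],[0.261,0.029,-0.332]],
  [[-0.019,-0.23,-0.11],[0.261,0.029,-0.332]],
], gripper=0.04)

```text
time_s: 13.12
position: [0.4728, -0.1745, 0.1748]
tcp_rot: [[0.999, 0.002, 0.046], [-0.046, 0.0, 0.999], [0.002, -1.0, 0.0]]
force: [-0.1, -0.6, 0.7]
opening: 0.46
```

```bash
python3 rv.py -3 87 90 .4715 -.178 .103; python3 st.py
```

```text
rotvec [-0.     0.002 -0.006] deg 0.4
grasp pt [ 0.4728 -0.1745  0.1688] tcp [ 0.4728 -0.1745  0.1748]
shift [-0.0013 -0.0035 -0.0658]
time_s 13.125
joint_positions [-33.0289  27.1866 103.5218   0.0972  49.2191 -30.4433]
position [ 0.4728 -0.1745  0.1748]
force [-0.1143 -0.6115  0.7092]
opening 0.4598
[[ 0.999  0.002  0.046]
 [-0.046  0.     0.999]
 [ 0.002 -1.     0.   ]]
```

Request:
play_rows([
  [[-0.001,-0.002,-0.03],[0,0,0]],
  [[-0.001,-0.002,-0.055],[0,0,0]],
  [[-0.001,-0.002,-0.064],[0,0,0]],
  [[-0.001,-0.002,-0.065],[0,0,0]],
  [[-0.001,-0.002,-0.065],[0,0,0]],
  [[-0.001,-0.002,-0.065],[0,0,0]],
])

```text
time_s: 13.88
position: [0.4713, -0.1769, 0.1094]
tcp_rot: [[0.999, 0.001, 0.047], [-0.047, 0.001, 0.999], [0.001, -1.0, 0.001]]
force: [0.2, -0.7, 0.6]
opening: 0.459
```

Request:
play_rows([
  [[0,0,0],[0,0,0]],
  [[0,0,0],[0,0,0]],
  [[0,0,0],[0,0,0]],
  [[0,0,0],[0,0,0]],
  [[0,0,0],[0,0,0]],
  [[0,0,0],[0,0,0]],
], gripper=0.0)

```text
time_s: 14.62
position: [0.4718, -0.1768, 0.1086]
tcp_rot: [[0.999, 0.002, 0.047], [-0.047, 0.001, 0.999], [0.002, -1.0, 0.001]]
force: [5.3, 2.1, -2.6]
opening: 0.102
```

Bar pinched (≈9–10 mm). Tug gently.

Request:
play_rows([
  [[0,0,0.004],[0,0,0]],
  [[0,0,0.008],[0,0,0]],
  [[0,0,0.009],[0,0,0]],
  [[0,0,0.009],[0,0,0]],
  [[0,0,0.009],[0,0,0]],
])

```text
time_s: 15.25
position: [0.4719, -0.1768, 0.1177]
tcp_rot: [[0.999, 0.002, 0.048], [-0.048, 0.001, 0.999], [0.002, -1.0, 0.001]]
force: [5.4, 2.0, -2.0]
opening: 0.102
```

Request:
play_rows([
  [[0,0,0.003],[0,0,0]],
  [[0,0,0.005],[0,0,0]],
  [[0,0,0.007],[0,0,0]],
  [[0,0,0.007],[0,0,0]],
])

```text
time_s: 15.75
position: [0.472, -0.1768, 0.1212]
tcp_rot: [[0.999, 0.001, 0.048], [-0.048, 0.002, 0.999], [0.001, -1.0, 0.002]]
force: [11.8, -2.0, -31.2]
opening: 0.104
```

Stopped dead at ~12.6 mm with 31 N: caught. Lower the lid, let go and go to the lever.

Request:
play_rows([
  [[0,0,-0.006],[0,0,0]],
  [[0,0,-0.011],[0,0,0]],
  [[0,0,-0.016],[0,0,0]],
  [[0,0,-0.016],[0,0,0]],
  [[0,0,-0.016],[0,0,0]],
])

```text
time_s: 16.38
position: [0.4718, -0.1768, 0.1087]
tcp_rot: [[0.999, 0.002, 0.047], [-0.047, 0.001, 0.999], [0.002, -1.0, 0.001]]
force: [4.7, 2.1, -1.8]
opening: 0.103
```

Request:
play_rows([
  [[0,0,0],[0,0,0]],
  [[0,0,0],[0,0,0]],
  [[0,0,0],[0,0,0]],
  [[0,0,0.03],[0,0,0]],
  [[0,0,0.08],[0,0,0]],
  [[0,0,0.12],[0,0,0]],
  [[0.01,0.03,0.15],[0,0,0]],
  [[0.03,0.08,0.15],[0,0,0]],
  [[0.06,0.13,0.15],[0,0,0]],
  [[0.06,0.136,0.15],[0,0,0]],
], gripper=0.04)

```text
time_s: 17.62
position: [0.5314, -0.0379, 0.2586]
tcp_rot: [[0.999, -0.0, 0.042], [-0.042, 0.002, 0.999], [-0.0, -1.0, 0.002]]
force: [-0.3, -0.4, 0.2]
opening: 0.455
```

Request:
play_rows([
  [[0,0,-0.03],[0,0,0]],
  [[0,0,-0.06],[0,0,0]],
  [[0,0,-0.064],[0,0,0]],
  [[0,0,-0.064],[0,0,0]],
  [[0,0,-0.064],[0,0,0]],
], gripper=0.0)

```text
time_s: 18.25
position: [0.5314, -0.0412, 0.1957]
tcp_rot: [[0.999, 0.002, 0.048], [-0.048, 0.001, 0.999], [0.002, -1.0, 0.001]]
force: [0.4, 0.5, 0.3]
opening: 0.028
```

```bash
python3 st.py; python3 rv.py -3 87 90 .580 -.0395 .186
python3 - <<'E'
from h import *
a,A=snap("scene","s4.png"); b,B=snap("top","t4.png")
m=np.zeros((420,560),bool);m[192:226,290:320]=1
P=A[m&(A[...,2]>.172)&(A[...,2]<.205)&(A[...,0]>.59)&(a["frame"].mean(2)<60)]; print(len(P),np.median(P,0),P.min(0),P.max(0))
cv2.imwrite("pics/c4.png",cv2.resize(a["frame"][150:290,220:380],None,fx=4,fy=4)[...,::-1])
E
```

```text
time_s 18.25
joint_positions [-16.4976  27.2161  98.4211   0.0916  54.2798 -13.8196]
position [ 0.5314 -0.0412  0.1957]
force [0.4047 0.4884 0.3339]
opening 0.0283
[[ 0.999  0.002  0.048]
 [-0.048  0.001  0.999]
 [ 0.002 -1.     0.001]]
rotvec [-0.001  0.002 -0.005] deg 0.3
grasp pt [ 0.5314 -0.0412  0.1897] tcp [ 0.5314 -0.0412  0.1957]
shift [ 0.0486  0.0017 -0.0037]
55 [ 0.61229352 -0.0459726   0.19033357] [ 0.5978181  -0.05510256  0.17205558] [ 0.621572   -0.03405328  0.19805479]
```

View pics/c4.png

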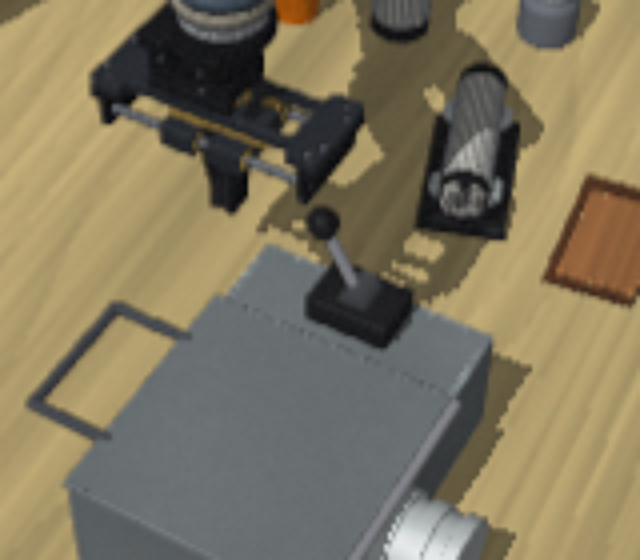

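Fingers stand in front of the knob (picture (322,222)), aligned; the cartridge is still in place. Push back.

Request:
play_rows([
  [[0.03,0.0,0],[0,0,0]],
  [[0.045,0,0],[0,0,0]],
  [[0.057,0,0],[0,0,0]],
  [[0.069,0,0],[0,0,0]],
  [[0.081,0,0],[0,0,0]],
  [[0.093,-0.001,0],[0,0,0]],
  [[0.105,-0.001,0],[0,0,0]],
  [[0.113,-0.001,0],[0,0,0]],
  [[0.118,-0.002,0],[0,0,0]],
  [[0.118,-0.002,0],[0,0,0]],
])

```text
time_s: 19.6
position: [0.6491, -0.0426, 0.1943]
tcp_rot: [[0.999, -0.0, 0.047], [-0.047, 0.002, 0.999], [-0.0, -1.0, 0.002]]
force: [0.2, -1.0, -1.1]
opening: 0.007
```

```bash
python3 st.py
cat > knob.py <<'E'
from h import *
a,A=snap("scene","s5.png")
e=np.array([.9988,-.05]); D=A[...,:2]-np.array([.643,-.042]); t=D@e; l=D@np.array([.05,.9988])
m=(A[...,2]>.165)&(A[...,2]<.2)&(abs(l)<.02)&(abs(t)<.065)&(a["frame"].mean(2)<70)
for x in np.arange(-.06,.06,.01):
    k=m&(t>=x)&(t<x+.01)
    if k.sum(): print(round(x,3),k.sum(),np.percentile(A[k][:,2],[5,95]).round(3))
E
python3 knob.py
```

```text
time_s 19.6
joint_positions [-13.6217  35.5774  81.0781   0.1024  63.3693 -10.9661]
position [ 0.6491 -0.0426  0.1943]
force [ 0.1782 -0.9578 -1.0553]
opening 0.0066
[[ 0.999 -0.     0.047]
 [-0.047  0.002  0.999]
 [-0.    -1.     0.002]]
-0.01 8 [0.174 0.198]
0.0 22 [0.174 0.199]
0.01 26 [0.169 0.199]
0.02 25 [0.184 0.199]
0.03 32 [0.182 0.198]
0.04 1 [0.193 0.193]
```

Request:
play_rows([
  [[0.003,0,0],[0,0,0]],
  [[0.006,0,0],[0,0,0]],
  [[0.009,0,0],[0,0,0]],
  [[0.009,0,0],[0,0,0]],
])

```text
time_s: 20.15
position: [0.655, -0.0425, 0.1943]
tcp_rot: [[0.999, -0.007, 0.047], [-0.047, 0.002, 0.999], [-0.008, -1.0, 0.001]]
force: [-6.3, -0.7, 2.8]
opening: 0.001
```

Request:
play_rows([
  [[-0.03,0,0],[0,0,0]],
  [[-0.08,0,0.01],[0,0,0]],
  [[-0.13,0,0.02],[0,0,0]],
  [[-0.16,-0.04,0.02],[0,0,0]],
  [[-0.186,-0.09,0.01],[0,0,0]],
  [[-0.186,-0.13,0],[0,0,0]],
  [[-0.186,-0.134,-0.02],[0,0,0]],
  [[-0.186,-0.134,-0.02],[0,0,0]],
], gripper=0.0)

```text
time_s: 21.15
position: [0.4715, -0.1772, 0.1739]
tcp_rot: [[0.999, -0.001, 0.049], [-0.049, 0.002, 0.999], [-0.001, -1.0, 0.002]]
force: [-0.9, 0.3, -0.2]
opening: 0.004
```

```bash
python3 knob.py; python3 rv.py -3 87 90 .4715 -.177 .103
```

```text
0.02 12 [0.188 0.196]
0.03 29 [0.178 0.196]
0.04 16 [0.182 0.192]
rotvec [-0.002 -0.    -0.005] deg 0.3
grasp pt [ 0.4719 -0.1768  0.1685] tcp [ 0.4719 -0.1768  0.1745]
shift [-0.0004 -0.0002 -0.0655]
```

Knob now ~35 mm behind the pivot: fully thrown. Grip the bar again.

Request:
play_rows([
  [[0,0,0],[0,0,0]],
  [[0,0,0],[0,0,0]],
  [[0,0,0],[0,0,0]],
  [[0,0,-0.03],[0,0,0]],
  [[0,0,-0.055],[0,0,0]],
  [[0,0,-0.065],[0,0,0]],
  [[0,0,-0.065],[0,0,0]],
  [[0,0,-0.065],[0,0,0]],
], gripper=0.04)

```text
time_s: 22.2
position: [0.4722, -0.1769, 0.1103]
tcp_rot: [[0.999, 0.001, 0.047], [-0.047, 0.001, 0.999], [0.001, -1.0, 0.001]]
force: [-0.6, 0.6, -0.7]
opening: 0.46
```

Request:
play_rows([
  [[0,0,0],[0,0,0]],
  [[0,0,0],[0,0,0]],
  [[0,0,0],[0,0,0]],
  [[0,0,0],[0,0,0]],
  [[0,0,0],[0,0,0]],
  [[0,0,0],[0,0,0]],
], gripper=0.0)

```text
time_s: 22.95
position: [0.4718, -0.1767, 0.1097]
tcp_rot: [[0.999, -0.0, 0.047], [-0.047, 0.001, 0.999], [-0.0, -1.0, 0.001]]
force: [0.3, -0.0, 0.9]
opening: 0.102
```

Request:
play_rows([
  [[0,0,0.004],[0,0,0]],
  [[0,0,0.008],[0,0,0]],
  [[0,0,0.012],[0,0,0]],
  [[0.001,0,0.016],[0,0,0]],
  [[0.001,0,0.02],[0,0,0]],
  [[0.001,0,0.02],[0,0,0]],
])

```text
time_s: 23.7
position: [0.4725, -0.1766, 0.1298]
tcp_rot: [[0.999, -0.0, 0.047], [-0.047, 0.001, 0.999], [-0.001, -1.0, 0.001]]
force: [1.5, -0.0, -1.6]
opening: 0.101
```

Lid is free. Lift along the arc.

Request:
play_rows([
  [[0.001,0,0.01],[0,0,0]],
  [[0.002,0,0.0195],[0,0,0]],
  [[0.004,0,0.0325],[0,0,0]],
  [[0.0074,0,0.0455],[0,0,0]],
  [[0.011,-0.001,0.058],[0,0,0]],
  [[0.0153,-0.001,0.071],[0,0,0]],
  [[0.0205,-0.001,0.083],[0,0,0]],
  [[0.0256,-0.001,0.095],[0,0,0]],
  [[0.032,-0.002,0.107],[0,0,0]],
  [[0.0383,-0.002,0.1184],[0,0,0]],
])

```text
time_s: 24.95
position: [0.5097, -0.1783, 0.2485]
tcp_rot: [[0.999, -0.004, 0.047], [-0.047, 0.002, 0.999], [-0.004, -1.0, 0.002]]
force: [-3.8, -2.3, -0.7]
opening: 0.105
```

Request:
play_rows([
  [[0.007,0,0.011],[0,0,0]],
  [[0.0149,-0.001,0.0219],[0,0,0]],
  [[0.023,-0.001,0.032],[0,0,0]],
  [[0.032,-0.002,0.042],[0,0,0]],
  [[0.041,-0.002,0.0515],[0,0,0]],
  [[0.051,-0.003,0.0606],[0,0,0]],
  [[0.061,-0.003,0.069],[0,0,0]],
  [[0.0718,-0.004,0.0771],[0,0,0]],
  [[0.0718,-0.004,0.0771],[0,0,0]],
  [[0.0718,-0.004,0.0771],[0,0,0]],
])

```text
time_s: 26.2
position: [0.581, -0.1816, 0.3276]
tcp_rot: [[0.999, -0.004, 0.047], [-0.047, 0.003, 0.999], [-0.004, -1.0, 0.002]]
force: [-8.1, 0.0, 8.6]
opening: 0.105
```

```bash
python3 st.py
python3 - <<'E'
from h import *
a,A=snap("scene","s6.png"); b,B=snap("top","t6.png")
im=np.hstack([a["frame"][90:400,200:480],b["frame"][60:370,80:400]])
cv2.imwrite("pics/c6.png",im[...,::-1])
for W in(A,B):
    D=W-np.array([.6265,.2385,0]);t=D@[-.284,.959,0];l=D@[.959,.284,0];z=W[...,2]
    m=(abs(t)<.12)&(abs(l)<.03)&(z>.046)&(z<.09);print(m.sum(),np.percentile(t[m],[1,99]),np.percentile(z[m],97),np.percentile(l[m],[2,98]))
# lid plane tilt
W=A; m=(W[...,0]>.62)&(W[...,0]<.70)&(W[...,1]>-.27)&(W[...,1]<-.1)&(W[...,2]>.11)&(W[...,2]<.26);P=W[m]
if len(P)>20:
    c=P.mean(0);n=np.linalg.svd(P-c,full_matrices=False)[2][2];print(len(P),"lid angle",np.arccos(abs(n[2])))
E
```

```text
time_s 26.2
joint_positions [-27.8749  24.5904  78.655    0.02    77.0309 -25.2099]
position [ 0.581  -0.1816  0.3276]
force [-8.0768  0.0365  8.6131]
opening 0.1048
[[ 0.999 -0.004  0.047]
 [-0.047  0.003  0.999]
 [-0.004 -1.     0.002]]
428 [-0.07952166  0.08476459] 0.07278516439599586 [-0.02392459  0.01935945]
763 [-0.07616438  0.08242897] 0.07355276470378644 [-0.02195351  0.020588  ]
2152 lid angle 0.941525633742227
```

View pics/c6.png

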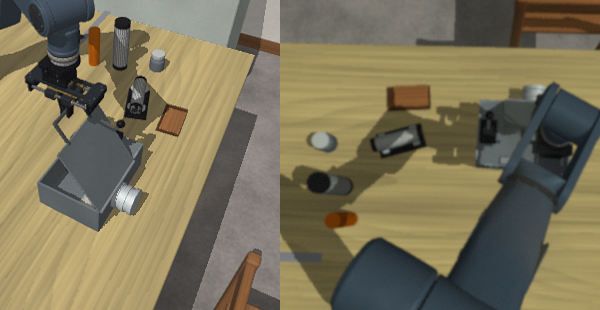

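The lid stands open at about 0.94 rad in the fingers; the cartridge is in the cradle and the bystanders haven't moved. Settle and hand in.

Request:
play_rows([
  [[0,0,0],[0,0,0]],
  [[0,0,0],[0,0,0]],
  [[0,0,0],[0,0,0]],
  [[0,0,0],[0,0,0]],
])

```text
time_s: 26.8
position: [0.5808, -0.1816, 0.3275]
tcp_rot: [[0.999, -0.004, 0.047], [-0.047, 0.003, 0.999], [-0.004, -1.0, 0.002]]
force: [-7.9, 0.6, 9.1]
opening: 0.105
```

```bash
python3 st.py; python3 -c "
from rig import *
print(hand_in())"
```

```text
time_s 26.8
joint_positions [-27.8825  24.5845  78.6752   0.0252  77.0212 -25.2099]
position [ 0.5808 -0.1816  0.3275]
force [-7.9375  0.6385  9.0844]
opening 0.1053
[[ 0.999 -0.004  0.047]
 [-0.047  0.003  0.999]
 [-0.004 -1.     0.002]]
the job is handed in; nothing more can be done
None
```

The job is handed in after about 27 s of the 72 s allowed, with the lid held open by its handle. `hand_in()` reports no verdict.

- **Cartridge:** I laid the small white cartridge in the cradle and released it. My last check put it within about 3 mm of centre, with its axis about 50 mm up against the nominal 48. I let go of it before touching the handle.
- **Tug and lever:** With the lever as found, the first tug stopped dead after 12.6 mm at about 31 N, so the lid was caught. I lowered the lid, pushed the lever to its back end (knob about 35 mm behind the pivot) and pulled again; the lid came free.
- **Lid:** It stands at about 0.94 rad (54 degrees), gripped near the middle of its bar. The arm was still, with a steady 12 N on the wrist, mostly side load from my lifting arc not quite matching the lid's.
- **Bystanders:** In the last pictures the offcuts, jar and look-alikes looked unmoved. The pedal was outside that last crop, and the arm never went near it. I judged all of these by eye, not by measurement.

No check failed or disagreed.

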